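Scan a spare capacitor at the radio desk

TASK

Book the large spare capacitor into stock: set it down gently, upright, in the middle of the round rubber pad of the code reader, turned so that its paper label squarely faces the reader's window, and let go of it. Then press the button on top of the reader right down to take the reading, and leave the capacitor standing there facing the window. Do not drop the capacitor or knock it over, and leave the other things on the desk where they are.

Things in the scene. Friction and masses are not known exactly. Their poses are not given: they have to be found in the camera images.
- capacitor: the large screw-terminal capacitor, loose: a smooth bare-aluminium cylinder, diameter 51 mm, height 105 mm, about 0.3 kg, black flat top with two brass terminals that stand up 4 mm, 11 mm either side of the axis along its own y. It starts standing upright on the desk, one of two capacitors there; the other is smaller and has no label. Origin: centre of its underside; z up along its axis; +x points out of the middle of the paper label.
- label (a point): middle of the capacitor's white paper label, on its curved side, 25.5 mm from the axis along its +x and 62 mm above its underside. The label, 34 mm wide and 56 mm tall, has a printed square of small dark cells, and a 16 mm wide tab of it is folded over the rim onto the black top, so the labelled side shows from above.
- reader: the code reader, fixed to the desk: a grey plastic block 80 (x) x 90 (y) mm, top 80 mm above the desk, at one end of an aluminium base plate 4 mm thick and 90 mm wide, which runs out 185 mm from the block's centre along -x and carries the round pad. Origin: under the middle of the block, at desk height; z up. Its -x face holds the window, so +x points from the pad to the window: the label faces the window when the capacitor's +x points the same way as the reader's +x.
- window (a point): middle of the reader's dark glass window (52 mm wide, 36 mm tall, black frame), 42 mm from the block's centre along the reader's -x, 45 mm above the desk.
- pad_center (a point): centre of the upper face of the black rubber pad, a disc of 80 mm diameter, 7 mm above the desk, 135 mm from the block's centre along the reader's -x, so 93 mm in front of the window. Axes as the reader's.
- scan_button (a joint): travel of the reader's spring push button in m: 0 up, 0.006 fully down, which takes about 5 N; it springs back when let go.
- scan_button_top (a point): centre of the top of that button: a round black cap of 28 mm diameter in a dark steel housing on top of the block, 12 mm from the block's centre along the reader's +x (on the side away from the pad). It is pressed straight down.
- small_capacitor: bystander, loose: plain aluminium capacitor without label, diameter 35 mm, height 60 mm, standing. Origin: centre of underside.
- marker: bystander, loose: marker pen 130 mm long, 13 mm thick, lying on the desk near the robot. Origin: under its middle.
- mug: bystander, loose: white mug, 78 mm wide, 92 mm tall, beyond the reader. Origin: centre of underside.
- tape_roll: bystander, loose: black roll of tape lying flat, 76 mm diameter, 19 mm high. Origin: centre of underside.
- screwdriver: bystander, loose: screwdriver 190 mm long with a yellow handle, lying on the desk. Origin: on its underside.
- morse_key: bystander, loose: Morse key on a wooden base 120 x 70 mm, 62 mm tall. Origin: centre of underside.
Things that resemble listed ones, but are neither listed nor needed, are in the scene too. What is shaped like the reader but green is not meant.

How it is judged:
By the outcome, as a careful person would: the job done as asked, in the order asked, and still so for the second after the job is handed in, with the robot touching nothing.
It also fails if it takes over 51 s, if anything falls off the work surface, if the arm or the gripper's body presses on something with over 40 N, if the wrist force passes 120 N, or if a joint passes its speed limit or range.

ROBOT

A 7-joint arm with a two-finger parallel gripper is mounted at the origin on the work surface. World frame = base frame: x ahead of the robot, y to its left, z up, the work surface at z = 0. Lengths are in m, angles in rad, forces in N, time in s.
With the tool pointing down it reaches from about 0.425 to 0.825 m from the base axis. Payload 3.6 kg.
Tool frame: the origin (TCP) lies where the fingers leave the gripper's body, on its centre line; the fingertips stand 73 mm ahead of it and the grasp point (between the pads) lies 54 mm ahead of it; z points along the fingers, y is the line along which they close (so a half turn about z gives the same grasp; the last joint's range is limited). The gripper opens to 85 mm and grips with 20 to 120 N. Pads are 22 mm wide; open, the fingers measure 114 mm over their backs; the gripper's body (76 mm by 85 mm) begins 54 mm behind the grasp point. The pads swing forward as they close: fully open they stand 13 mm farther back than shut.
Start: joints at [1.073, 0.615, -0.013, 1.423, 0.008, 1.103, -0.04], TCP at [0.295, -0.579, 0.304] pointing down, gripper open.
Joint ranges: [-3.12, 3.12], [-0.3, 2.06], [-1.34, 1.32], [0.26, 2.42], [-1.36, 4.5], [0.01, 1.98], [-2.84, 2.84]. Speed limits (rad/s): [2.79, 2.79, 3.14, 3.14, 3.14, 3.14, 3.14].

INTERFACE

Orientations are given as a unit quaternion [x, y, z, w].
In Python, from station import arm, snapshot, camera_info, ticket gives the robot as it stands. Calls block until the motion is done:
- arm.movep(position, orientation): joint-space move of the TCP to a pose.
- arm.line_to(position, velocity=0.15, ori=None): straight line of the TCP; ori=None keeps the orientation; velocity is the mean speed in m/s.
- arm.move_j(angles): joint-space move.
- arm.move_gripper(opening, effort=None): opening from 0.0 (shut) to 1.0 (fully open); effort is the grip in N (None keeps the last); returns when the fingers have stopped.
- arm.pause(seconds).
- arm.ik(position, orientation): joint angles nearest the present ones, or None.
- snapshot(name): name is "scene" or "top" or "wrist"; returns the picture (400x640x3 uint8, blue, green, red); there is no depth.
- camera_info(name): a dict with "fx", "fy", "cx", "cy" (pixels), "R" (3x3) and "t" (3): a world point X has camera coordinates R X + t; the wrist camera has in their place "T_tool_cam" (4x4, takes a point from camera to tool coordinates, whose origin is the TCP and whose axes are the flange's). Camera axes: x right, y down, z forward; pixel columns grow to the right and rows downward; lengths in m; the calibration is good to about 2 mm. A picture is of the moment at which its call begins: read the wrist's pose just before it. camera_info takes no time and is no camera call.
A pose or a line that the arm cannot do raises arm.MotionError and nothing moves.
- ticket.finish_job(): hands the job in; it is judged then, once.
Readings, each from a call of its own:
- arm.read_time(): time.
- arm.read_joint_positions(): joint angles.
- arm.read_dq(): joint speeds.
- arm.read_effort(): joint torques, N m.
- arm.read_tool_pos(): TCP position.
- arm.read_eef_rot(): TCP orientation.
- arm.read_ft_force(): force on the tool from outside, world axes, zero at the start.
- arm.read_wrist_torque(): the same for the moment, N m.
- arm.read_opening(): opening from 0.0 (shut) to 1.0 (fully open).
- arm.read_finger_force(): force on a finger pad.
Only numpy, scipy, OpenCV 4.12 (cv2) and the standard library are available. Lean on these libraries where they do the work, as an engineer would, in place of code of your own. Each camera call takes 0.05 s, during which the arm holds its last target. There are 200 camera calls.

## Working session

There is one attempt and no reset: what is moved stays moved. The work goes in short steps, each a Python script; the robot and the scene stay as the last script left them, time stands still between calls to the robot, and variables do not carry over. Pictures are saved under pics/ and viewed, at most 10 in all, crops included, and the job is handed in when it is done.

```bash
mkdir -p pics; ls; python3 - <<'E'
from station import *
import cv2
for n in("scene","top"):
    cv2.imwrite(f"pics/{n}0.png",snapshot(n)); print(n,camera_info(n))
print(camera_info("wrist"),arm.read_eef_rot(),arm.read_time())
E
```

```text
pics
scene {'fx': 499.00376709425365, 'fy': 499.00376709425365, 'cx': 318.3991809576141, 'cy': 198.49033024229414, 'R': array([[ 0.86107535,  0.50819493, -0.01694542],
       [ 0.36577696, -0.64222631, -0.6736116 ],
       [-0.35320879,  0.5738321 , -0.73889124]]), 't': array([-0.48079496, -0.13405897,  1.54511114])}
top {'fx': 416.09637213728723, 'fy': 416.09637213728723, 'cx': 319.93918719554046, 'cy': 199.94873677150352, 'R': array([[-0.01230243, -0.99992312,  0.00155043],
       [-0.9963551 ,  0.0121276 , -0.08443594],
       [ 0.08441065, -0.00258354, -0.9964277 ]]), 't': array([0.00951866, 0.57244073, 1.08303437])}
{'fx': 318.75405536166704, 'fy': 318.75405536166704, 'cx': 321.9490784355138, 'cy': 200.8341519154671, 'T_tool_cam': array([[ 1.05219809e-03, -9.53644256e-01, -3.00934423e-01,
         7.67842969e-02],
       [ 9.99999436e-01,  9.60208563e-04,  4.53587583e-04,
        -1.21189001e-04],
       [-1.43601384e-04, -3.00934730e-01,  9.53644728e-01,
        -7.05856916e-02],
       [ 0.00000000e+00,  0.00000000e+00,  0.00000000e+00,
         1.00000000e+00]])} [ 9.72412795e-01  2.33263768e-01 -2.81291620e-04 -1.13656847e-03] 0.1
```

View pics/top0.png

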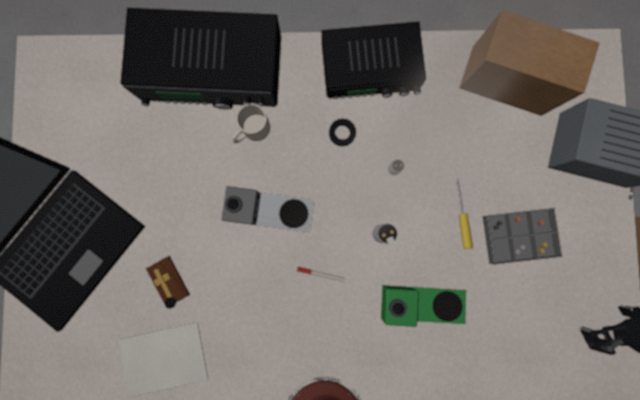

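View pics/scene0.png

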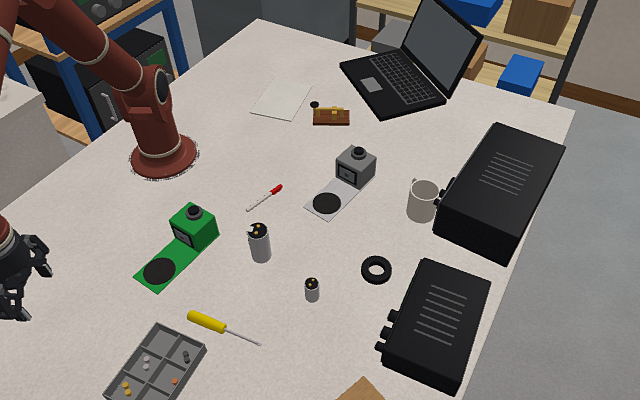

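Top view: candidates for the capacitor are the large one at (387,233) and the small one at (397,167). I choose the large one. For the reader, grey is at (240,205) with its pad at (293,213), and the green look-alike is at (400,306). I choose the grey one. Next: measure, plus one close crop.

```bash
cat > h.py <<'E'
from station import *
import cv2, numpy as np
from scipy.spatial.transform import Rotation as Ro
def cam(n):
    c=camera_info(n)
    if n=="wrist":
        T=np.eye(4);T[:3,:3]=Ro.from_quat(arm.read_eef_rot()).as_matrix();T[:3,3]=arm.read_tool_pos()
        M=T@c["T_tool_cam"]; c["R"]=M[:3,:3].T; c["t"]=-c["R"]@M[:3,3]
    return c
def ray(c,uv,z):
    d=c["R"].T@[(uv[0]-c["cx"])/c["fx"],(uv[1]-c["cy"])/c["fy"],1]; o=-c["R"].T@c["t"]
    return o+d*(z-o[2])/d[2]
def proj(c,X):
    p=c["R"]@X+c["t"]; return np.array([c["fx"]*p[0]/p[2]+c["cx"],c["fy"]*p[1]/p[2]+c["cy"]])
def down(a):  # tool z down, tool x axis at heading a
    return (Ro.from_euler('z',a)*Ro.from_euler('x',np.pi)).as_quat()
def blobs(mask,mn=20):
    cs,_=cv2.findContours(mask.astype(np.uint8)*255,cv2.RETR_EXTERNAL,cv2.CHAIN_APPROX_NONE)
    return [c for c in cs if cv2.contourArea(c)>mn]
E
python3 - <<'E'
from h import *
c=cam("top"); im=cv2.imread("pics/top0.png"); g=im.max(2)
def inroi(m,x0,y0,x1,y1):
    o=np.zeros_like(m);o[y0:y1,x0:x1]=m[y0:y1,x0:x1];return o
def ell(roi,t,z,name):
    for b in blobs(inroi(g<t,*roi),30):
        e=cv2.fitEllipse(cv2.convexHull(b)); print(name,np.round(e[0],1),np.round(e[1],1),ray(c,e[0],z).round(4))
ell((272,190,316,236),60,.007,"pad")
ell((222,190,250,220),60,.09,"btn")
ell((372,220,402,246),60,.105,"cap")
hsv=cv2.cvtColor(im,cv2.COLOR_BGR2HSV)
a=cv2.resize(im[180:250,215:325],None,fx=5,fy=5,interpolation=cv2.INTER_CUBIC)
b=cv2.resize(im[215:255,365:410],None,fx=8,fy=8,interpolation=cv2.INTER_CUBIC)
s=cv2.resize(cv2.imread("pics/scene0.png")[215:270,240:280],None,fx=6,fy=6,interpolation=cv2.INTER_CUBIC)
o=np.zeros((600,800,3),np.uint8)
a=a[:260,:]
o[:a.shape[0],:a.shape[1]]=a; o[265:265+320,:360]=b; o[265:595,400:640]=s[:330]
cv2.imwrite("pics/crop1.png",o)
print("joints",arm.read_joint_positions())
E
```

```text
pad [293.4 213.3] [26.9 27.2] [0.5389 0.0745 0.007 ]
btn [233.8 203.9] [15.1 16.1] [0.5598 0.2181 0.09  ]
cap [387.2 233.2] [15.9 16.3] [ 0.4819 -0.161   0.105 ]
joints [ 1.07349424  0.6158261  -0.01261033  1.4247633   0.00808166  1.10339464
 -0.04038869]
```

View pics/crop1.png

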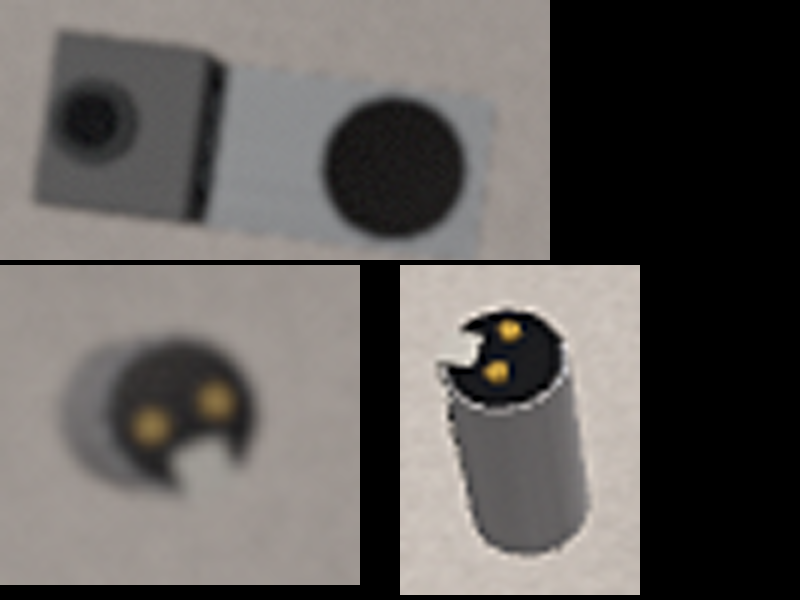

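The crop confirms it. The large cap's white tab is at top px (390.6,239.4) with terminals at (383.8,235.3) and (391.9,231.9), so its yaw is about -157°. The reader's yaw is about 82°. Next I check reachability and hover over the cap for a closer look.

```bash
python3 - <<'E'
from h import *
cy=np.radians(-157.2); ry=np.radians(81.7)
for k in(0,np.pi):
    for n,p,a in(("hov",[.482,-.161,.33],cy),("grasp",[.482,-.161,.125],cy),("place",[.539,.0745,.132],ry),("placehi",[.539,.0745,.3],ry),("btn",[.56,.218,.17],ry)):
        q=arm.ik(p,down(a+k)); print(k,n,None if q is None else np.round(q,2))
E
```

```text
0 hov [ 0.86  0.48 -0.86  1.77  0.41  1.08  1.82]
0 grasp [ 0.68  0.74 -0.62  1.99  0.72  0.63  1.55]
0 place [-0.01  0.7  -0.25  1.9   0.3   0.58 -0.61]
0 placehi [ 0.09  0.48 -0.41  1.73  0.22  0.98 -0.54]
0 btn [-0.2   0.71 -0.34  1.71  0.32  0.78 -0.84]
3.141592653589793 hov [ 0.35  0.37 -0.1   1.79  0.04  0.99 -0.94]
3.141592653589793 grasp [ 0.29  0.66 -0.01  2.01  0.02  0.47 -0.91]
3.141592653589793 place [ 0.46  0.99 -1.15  1.88  1.08  1.06  1.84]
3.141592653589793 placehi [ 0.49  0.7  -1.15  1.72  0.68  1.19  2.15]
3.141592653589793 btn [ 0.19  0.98 -1.15  1.69  0.98  1.15  1.75]
```

```bash
python3 - <<'E'
from h import *
arm.movep([.482,-.161,.33],down(np.radians(-157.2)))
arm.pause(.2)
c=cam("wrist"); im=snapshot("wrist"); cv2.imwrite("pics/w1.png",im); np.save("c1.npy",c,allow_pickle=True)
print(proj(c,[.482,-.161,.105]),arm.read_time())
g=im.max(2)
for b in blobs((g<60),300):
    e=cv2.fitEllipse(cv2.convexHull(b)); print(np.round(e,1) if 0 else e, cv2.contourArea(b),ray(c,e[0],.105).round(4))
h=cv2.cvtColor(im,cv2.COLOR_BGR2HSV)
for b in blobs((h[...,1]>110)&(abs(h[...,0].astype(int)-22)<10)&(h[...,2]>70),8):
    m=cv2.moments(b);u=(m["m10"]/m["m00"],m["m01"]/m["m00"]);print("br",u,cv2.contourArea(b),ray(c,u,.109).round(4))
E
```

```text
[322.55238539 185.22893333] 2.0333
((308.24957275390625, 366.0890808105469), (278.3007507324219, 653.3247680664062), 90.63832092285156) 50106.0 [ 0.6887 -0.0922  0.105 ]
((323.68701171875, 183.75048828125), (47.66827392578125, 48.85601806640625), 88.249755859375) 1517.0 [ 0.4802 -0.1606  0.105 ]
((323.07073974609375, 172.8474884033203), (44.25638961791992, 57.05682373046875), 2.4387359619140625) 346.0 [ 0.4707 -0.1652  0.105 ]
((342.8072814941406, 29.619596481323242), (20.799951553344727, 123.37178039550781), 119.96504211425781) 1318.5 [ 0.3524 -0.1972  0.105 ]
((57.273582458496094, 48.54573059082031), (122.64320373535156, 161.5884246826172), 107.33854675292969) 10266.5 [ 0.4587 -0.4137  0.105 ]
br (244.0, 294.5) 10.0 [ 0.6232 -0.1918  0.109 ]
br (335.12847222222223, 185.95833333333334) 48.0 [ 0.4771 -0.1502  0.109 ]
br (312.5, 185.31439393939394) 44.0 [ 0.4848 -0.1701  0.109 ]
br (143.3700948961272, 92.94648200393263) 1949.5 [ 0.4649 -0.3365  0.109 ]
```

View pics/w1.png

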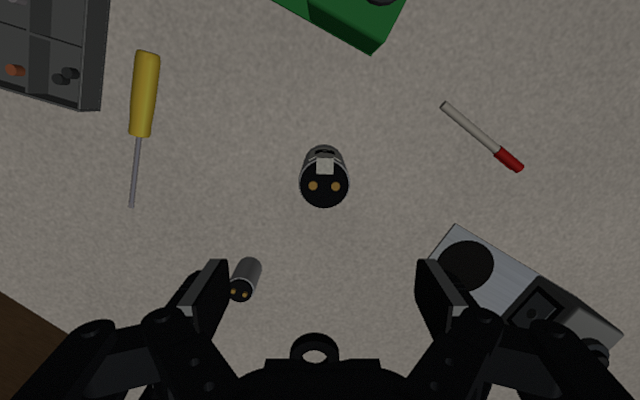

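The large cap is at (324,184) with its tab at (325,164) and brass terminals at (312.5,185) and (335,186). That gives centre (0.481,-0.1605) and yaw about -158.5°. Next is one close look at the reader, then the grasp.

```bash
python3 - <<'E'
from h import *
ry=np.radians(81.7)
arm.movep([.539+.06*np.cos(ry),.0745+.06*np.sin(ry),.33],down(ry))
arm.pause(.2)
c=cam("wrist"); im=snapshot("wrist"); cv2.imwrite("pics/w2.png",im)
X=np.array([np.cos(ry),np.sin(ry),0])
P=np.array([.539,.0745,.007]);print("pred pad",proj(c,P),"btn",proj(c,P+.147*X+[0,0,.085]))
g=im.max(2)
for t in(45,60):
  for b in blobs((g<t)[:330],200):
    e=cv2.fitEllipse(cv2.convexHull(b)); print(t,np.round(e[0],1),np.round(e[1],1),cv2.contourArea(b),ray(c,e[0],.007).round(4),ray(c,e[0],.09).round(4))
print(arm.read_time())
E
```

```text
pred pad [321.86908059 209.70693143] btn [321.9296153   88.06873774]
45 [ 16.4 297.8] [24.3 70.7] 370.5 [0.087  0.0054 0.007 ] [0.1864 0.0485 0.09  ]
45 [439.7  48.3] [112.8 601.8] 3200.5 [0.6978 0.2454 0.007 ] [0.6684 0.2379 0.09  ]
45 [535.8 282. ] [184.7 244. ] 12366.0 [ 0.8216 -0.0755  0.007 ] [ 0.7661 -0.0154  0.09  ]
45 [321.1 208.3] [57.5 60.1] 2650.0 [0.5382 0.0766 0.007 ] [0.5425 0.1046 0.09  ]
45 [320.4  86.8] [46.9 49.9] 1766.5 [0.5591 0.2245 0.007 ] [0.559  0.2213 0.09  ]
45 [622.4  78. ] [160.5 220.7] 8217.0 [0.9056 0.1837 0.007 ] [0.8324 0.1892 0.09  ]
60 [  2.3 298. ] [48.  92.8] 1666.5 [0.0668 0.008  0.007 ] [0.1705 0.0506 0.09  ]
60 [ 5114.  -4658.7] [  587.7 13870. ] 3281.5 [1.7608 1.0562 0.007 ] [1.5073 0.8776 0.09  ]
60 [535.4 281.9] [186.2 243.5] 12572.5 [ 0.8211 -0.0753  0.007 ] [ 0.7657 -0.0152  0.09  ]
60 [321.1 208.2] [57.9 60.5] 2680.5 [0.5383 0.0768 0.007 ] [0.5426 0.1048 0.09  ]
60 [510.6 114.4] [49.  80.9] 1646.5 [0.7791 0.1611 0.007 ] [0.7326 0.1714 0.09  ]
60 [566.4  92.5] [63.6 67.4] 2502.0 [0.8429 0.1768 0.007 ] [0.7829 0.1837 0.09  ]
60 [320.4  86.8] [48.4 51.1] 1883.5 [0.5591 0.2245 0.007 ] [0.559  0.2213 0.09  ]
60 [321.1  95.2] [109.7 128.5] 446.5 [0.5585 0.2152 0.007 ] [0.5585 0.214  0.09  ]
60 [621.9  78.2] [161.  219.5] 8342.0 [0.905  0.1836 0.007 ] [0.8319 0.1891 0.09  ]
4.3417
```

View pics/w2.png

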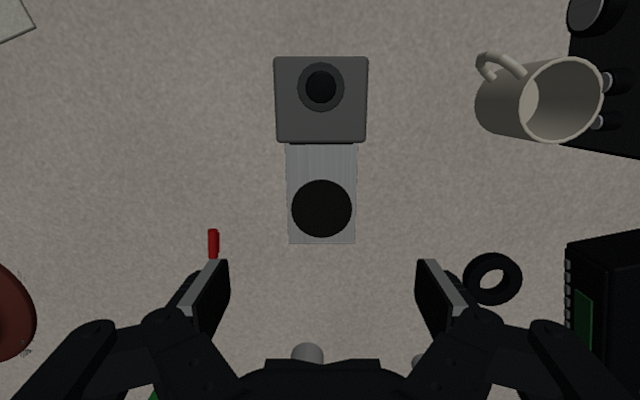

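The pad is at (321,208) and the button at (320,87). The fused pad centre is (0.5385,0.0757) and the reader yaw is 82°. Now I grasp.

```bash
python3 - <<'E'
from h import *
a=np.radians(-158.5); p=[.481,-.1605]
arm.movep(p+[.25],down(a))
arm.line_to(p+[.125],velocity=.12)
arm.pause(.1);print("pre",arm.read_ft_force(),arm.read_opening())
arm.move_gripper(0.0,effort=40)
print(arm.read_opening(),arm.read_finger_force(),arm.read_ft_force(),arm.read_tool_pos())
arm.line_to(p+[.145],velocity=.08); arm.pause(.2)
print(arm.read_opening(),arm.read_finger_force(),arm.read_ft_force(),arm.read_time())
E
```

```text
pre [ 0.19320804  0.64589819 -0.3598598 ] 0.9971594681577785
0.5882135630424474 41.26501500606537 [-0.51563657  0.63248047  4.7030124 ] [ 0.48109464 -0.16045315  0.12541505]
0.5892602574563431 42.05184817314148 [ 0.59179202 -0.14169851 -2.80077268] 8.6083
```

```bash
python3 - <<'E'
from h import *
ry=np.radians(82.); p=[.5385,.0757]
arm.line_to([.481,-.1605,.26],velocity=.15)
arm.movep(p+[.26],down(ry))
arm.line_to(p+[.140],velocity=.12); arm.pause(.2)
f0=arm.read_ft_force()[2]; print(f0,arm.read_opening())
z=.136
while z>.128:
    arm.line_to(p+[z],velocity=.02); arm.pause(.05)
    f=arm.read_ft_force()[2]; print(z,arm.read_tool_pos()[2],f)
    if f-f0>1.5: break
    z-=.001
print(arm.read_time())
cv2.imwrite("pics/s2.png",cv2.resize(snapshot("scene")[100:260,240:440],None,fx=3,fy=3))
E
```

```text
-3.6048110475980835 0.588983382402953
0.136 0.13589696462106426 -2.6881854429429497
0.135 0.13497940942819553 -2.468101656175299
0.134 0.13394445008816264 -3.1360291651896235
0.133 0.13296182747895274 -2.8340065382197155
0.132 0.13245959928800727 2.4300237285129516
14.35
```

View pics/s2.png

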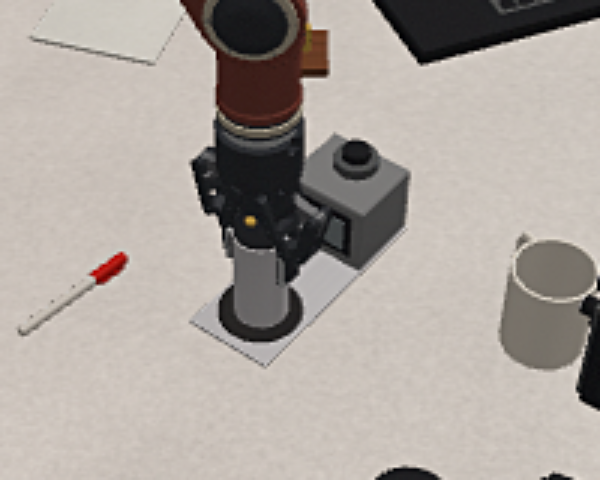

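The cap stands on the pad, upright in the fingers, at about (260,280) in the crop. I release it, retreat straight up and check from above.

```bash
python3 - <<'E'
from h import *
ry=np.radians(82.); p=[.5385,.0757]
arm.move_gripper(1.0)
arm.line_to(p+[.25],velocity=.1)
X=np.array([np.cos(ry),np.sin(ry)]); q=list(np.array(p)+.03*X)
arm.line_to(q+[.33],velocity=.15); arm.pause(.3)
c=cam("wrist"); im=snapshot("wrist"); cv2.imwrite("pics/w3.png",cv2.resize(im[20:290,190:460],None,fx=2,fy=2))
top=snapshot("top"); cv2.imwrite("pics/t3.png",top)
h=cv2.cvtColor(im,cv2.COLOR_BGR2HSV); b2=[]
for b in blobs((h[...,1]>110)&(abs(h[...,0].astype(int)-22)<10)&(h[...,2]>70),8):
    m=cv2.moments(b);u=(m["m10"]/m["m00"],m["m01"]/m["m00"]);P=ray(c,u,.116);print("br",u,P.round(4))
    if np.hypot(*(P[:2]-p))<.03:b2.append(P)
if len(b2)==2:
    d=b2[1]-b2[0];print("mid",(b2[0]+b2[1])/2,"yaw mod180",(np.degrees(np.arctan2(d[1],d[0]))-90)%180)
g=top.max(2);ct=cam("top");h=cv2.cvtColor(top,cv2.COLOR_BGR2HSV)[190:240,270:320]
bm=(h[...,1]>70)&(abs(h[...,0].astype(int)-20)<12)
print("top brass px",[b.reshape(-1,2).mean(0)+[270,190] for b in blobs(bm,1)])
print("pred pad",proj(c,np.array(p+[.007])),arm.read_time())
E
```

```text
br (334.09, 217.61) [0.5494 0.0742 0.116 ]
br (311.78125, 217.24305555555554) [0.5285 0.0775 0.116 ]
mid [0.53896449 0.0758801  0.116     ] yaw mod180 81.04158393849707
top brass px [array([289.58823529, 215.        ]), array([291.        , 206.33333333])]
pred pad [322.41508639 187.57506351] 17.3
```

View pics/w3.png

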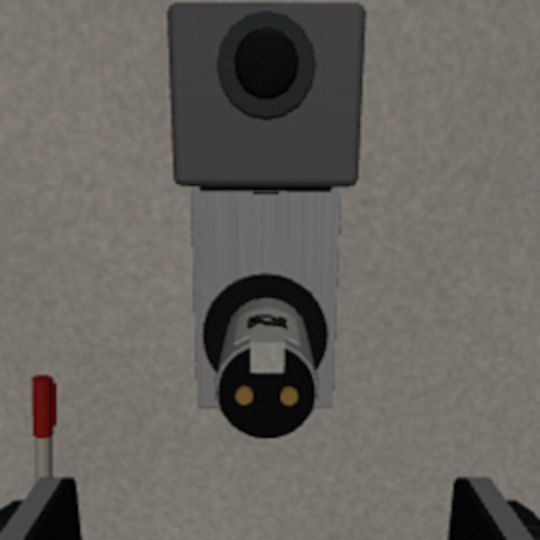

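The tab points at the reader, centred on the plate axis. The terminals' midpoint is within about 1 mm of the pad centre, and yaw is within about 1°. No correction is needed. Next is the button.

```bash
python3 - <<'E'
from h import *
b=[.559,.2213]
arm.line_to(b+[.25],velocity=.15)
arm.move_gripper(0.0)
arm.line_to(b+[.180],velocity=.12); arm.pause(.2)
f0=arm.read_ft_force()[2]; z=.178; L=[]
while z>.145:
    arm.line_to(b+[z],velocity=.03); arm.pause(.03)
    f=arm.read_ft_force()[2]-f0; L.append((round(z,4),round(arm.read_tool_pos()[2],4),round(f,2)))
    if f>12: break
    z-=.001
arm.pause(.3); print(L[-14:],arm.read_ft_force())
arm.line_to(b+[.25],velocity=.12)
print(arm.read_time())
E
```

```text
[(0.178, np.float64(0.178), np.float64(0.24)), (0.177, np.float64(0.1769), np.float64(0.68)), (0.176, np.float64(0.176), np.float64(1.42)), (0.175, np.float64(0.1749), np.float64(0.85)), (0.174, np.float64(0.1742), np.float64(2.25)), (0.173, np.float64(0.1731), np.float64(2.95)), (0.172, np.float64(0.1721), np.float64(4.22)), (0.171, np.float64(0.1711), np.float64(5.02)), (0.17, np.float64(0.1701), np.float64(4.3)), (0.169, np.float64(0.1691), np.float64(6.05)), (0.168, np.float64(0.1687), np.float64(8.3)), (0.167, np.float64(0.1686), np.float64(13.15))] [-3.44028626 -0.93265591 12.51824563]
24.6333
```

The force rose with the spring from about 0.175, then hit a hard stop at 0.1687. That is about 6 mm of travel, so the button went fully down. One last check.

```bash
python3 - <<'E'
from h import *
arm.line_to([.559,.2213,.33],velocity=.15)
arm.pause(.2)
cv2.imwrite("pics/s4.png",cv2.resize(snapshot("scene")[90:330,220:460],None,fx=2,fy=2))
E
```

```text
(no output)
```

View pics/s4.png

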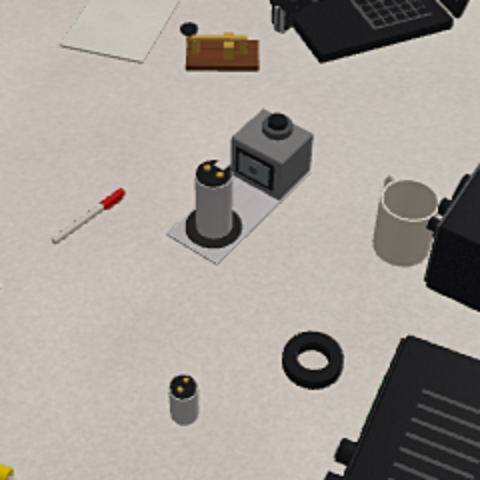

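The capacitor stands centred on the pad at (214,205) with its tab toward the window, the button is back up, and the other items in view are undisturbed.

```bash
python3 -c "
from station import *
print(ticket.finish_job())"
```

```text
the job is handed in; nothing more can be done
None
```

The job is handed in: the large capacitor stands upright on the pad, within about 1 mm of centre and about 1° of facing the window; the button was pressed to its stop, and nothing else in view was disturbed.

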